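# Stroke the rollers of the infeed track

## Robot

A 6-joint arm with a two-finger parallel gripper is mounted at the origin on the work surface. World frame = base frame: x ahead of the robot, y to its left, z up, the work surface at z = 0. Lengths are in m, angles in rad, forces in N, time in s.
With the tool pointing down it reaches from about 0.375 to 0.825 m from the base axis. Payload 5.5 kg.
Tool frame: the origin (TCP) lies between the finger pads, 19 mm behind the fingertips; this is the grasp point; z points along the fingers, y is the line along which they close (so a half turn about z gives the same grasp; the last joint's range is limited). The gripper opens to 85 mm and grips with 20 to 120 N. Pads are 22 mm wide; open, the fingers measure 114 mm over their backs; the gripper's body (76 mm by 85 mm) begins 54 mm behind the grasp point. The pads swing forward as they close: fully open they stand 13 mm farther back than shut.
Start: joints at [1.199, 0.314, -0.047, 1.21, 0, 1.571], TCP at [0.218, 0.559, 0.25] pointing down, gripper open.
Joint ranges: [-2.67, 2.67], [-0.69, 1.73], [-1.03, 1.25], [-2.08, 2.16], [-1.42, 1.45], [-3.14, 3.14]. Speed limits (rad/s): [2.39, 2.39, 3.01, 3.14, 3.14, 3.14].

## Interface

Orientations are given as a rotation vector (axis times angle).
In Python, from cell import state, camera, finish_job gives the robot as it stands.
- The arm moves only by the tool servo_tool, never from a script. Its argument "rows" is a list that holds one entry, the list of rows, each a list of 7 numbers: the turn, a rotation vector about the world's x, y, z in units of 30 degrees (1.0 is 30 degrees), then the shift along the world's x, y, z in units of 0.3 m (1.0 is 0.3 m), then the opening, from 0 (shut) to 1 (fully open). In form: [[[wx, wy, wz, x, y, z, grip], ...]]. A call has 1 to 12 rows; each row is the pose to reach, as a shift and turn from the pose commanded when the call began; what a row does not reach only later rows make up. A row lasts 1/8 s, in which the tool goes at most 62.5 mm and 10.7 degrees, less where a joint would pass 70% of its speed; a pose out of reach is approached as far as the arm can. A call with a number of a shift or a turn outside -1 to 1 is refused whole. A call with a gripper value outside its range is refused whole. The fingers move at their own pace and stop on an object; "newtons" is the grip in N (left out, the last holds). Time passes only in rows, so rows that repeat a pose let the fingers close. It gives the time, the measured TCP pose, the force, the opening and the grip force at its end, in the units of the state.
- state(): the state, without advancing time (a new reading comes with each control period).
- camera(name): name is "scene" or "side" or "wrist"; returns a dict with "img" (480x640x3 uint8, red, green, blue), "depth" (480x640 float32, m along the optical axis (not along the pixel's ray), 0 where there is no reading), "fx", "fy", "cx", "cy" (pixels), "dist" ([k1, k2, p1, p2, k3] as OpenCV has them; the pictures are not rectified), "R" (3x3) and "t" (3): a world point X has camera coordinates R X + t. Camera axes: x right, y down, z forward; pixel columns grow to the right and rows downward; lengths in m; the calibration is good to about 2 mm. A picture is of the moment at which its call begins.
- finish_job(): hands the job in; it is judged then, once.
The state is a dict: "time_s": time; "joints": joint angles; "qd": joint speeds; "effort": joint torques, N m; "ee_pos": TCP position; "ee_rot": TCP orientation; "ft_force": force on the tool from outside, world axes, zero at the start; "ft_torque": the same for the moment, N m; "width": finger opening in m; "grip_force": force on a finger pad.
Only numpy, scipy, OpenCV 4.12 (cv2) and the standard library are available. Lean on these libraries where they do the work, as an engineer would, in place of code of your own. Each camera call takes 0.05 s, during which the arm holds its last target. There are 200 camera calls.

## Task

Check that the rollers of the infeed track turn freely before the cell is started: with light fingertip contact, stroke along the tops of the whole row towards the yellow end stop, so that every one of the seven rollers is turned visibly in that direction, then lift clear. Touch the rollers only from above and gently; do not reach in between them, pinch them or press hard, and leave everything lying around on the bench where it is.

Things in the scene. Friction and masses are not known exactly. Their poses are not given: they have to be found in the camera images.
- track: Roller track, 460 mm long (its y), 190 mm wide (its x). Seven rollers lie across it in a row at y = -135, -90 .. 135 mm, each 30 mm in diameter, x from -75 to 75 mm, tops 90 mm above the bench, gaps 15 mm. Side profiles (inner faces x = +-77 mm) 5 mm lower than the roller tops. Stands on rubber mounts: sinks 1 mm per 5 N, 8 mm at most. Origin: on the bench under its middle; z up.
- track_top (a point): Point on the top of the middle roller, centre of the roller bed, 90 mm above the bench; axes as the track's.
- stop: Yellow upright end stop: plate 150 mm wide across the track, 8 mm thick, top 135 mm above the bench, a black rubber bar on each face (24 mm thick over both). Fixed at one end of the track, at y = +205 or -205 mm in the track's frame (which end changes from start to start). Origin: on the bench below the plate's middle.
- lip: Low flat aluminium entry lip, 150 x 40 mm, its top 85 mm above the bench (two flat screw heads to 87 mm), fixed at the other end of the track. Origin: on the bench below its middle.
- pendant: Black teach pendant with screen and keypad, about 185 x 285 mm, 56 mm tall at its red button, lying on the bench to the left. Origin: centre of its underside. Bystander.
- carton: Small cardboard carton 65 x 85 x 60 mm tall, standing on the bench between robot and track. Origin: centre of its underside. Bystander.
- timber: Pale timber offcut 45 x 260 x 40 mm tall on the bench to the right. Origin: centre of its underside. Bystander.
- screwdriver: Screwdriver, about 200 mm long, lying on the bench between robot and track, roughly parallel to the track. Bystander.
- jaw: Blue L-shaped plastic gripper jaw, 30 x 50 x 52 mm tall, standing behind the track. Origin: centre of its underside. Bystander.
- screwjar: Jar of screws, 52 mm diameter, 62 mm tall, standing behind the track. Origin: centre of its underside. Bystander.
- spanner: Spanner, about 180 mm long, lying on the bench to the right of the track. Bystander.
- roller1 (a joint): Rotation of the roller at track y = -135 mm about its fixed axle, rad, 0 at the start. Positive when its top runs towards the track's +y. Turns freely both ways (bearing drag about 0.003 N m) and stops almost at once when let go.
- roller2 (a joint): Rotation of the roller at track y = -90 mm about its fixed axle, rad, 0 at the start. Positive when its top runs towards the track's +y. Turns freely both ways (bearing drag about 0.003 N m) and stops almost at once when let go.
- roller3 (a joint): Rotation of the roller at track y = -45 mm about its fixed axle, rad, 0 at the start. Positive when its top runs towards the track's +y. Turns freely both ways (bearing drag about 0.003 N m) and stops almost at once when let go.
- roller4 (a joint): Rotation of the roller at track y = 0 mm about its fixed axle, rad, 0 at the start. Positive when its top runs towards the track's +y. Turns freely both ways (bearing drag about 0.003 N m) and stops almost at once when let go.
- roller5 (a joint): Rotation of the roller at track y = 45 mm about its fixed axle, rad, 0 at the start. Positive when its top runs towards the track's +y. Turns freely both ways (bearing drag about 0.003 N m) and stops almost at once when let go.
- roller6 (a joint): Rotation of the roller at track y = 90 mm about its fixed axle, rad, 0 at the start. Positive when its top runs towards the track's +y. Turns freely both ways (bearing drag about 0.003 N m) and stops almost at once when let go.
- roller7 (a joint): Rotation of the roller at track y = 135 mm about its fixed axle, rad, 0 at the start. Positive when its top runs towards the track's +y. Turns freely both ways (bearing drag about 0.003 N m) and stops almost at once when let go.
Not all that is in view belongs to the job. Leave any blue or green look-alike of the stop alone.

How it is judged:
At the end, for the whole second after the job is handed in: Each of the seven rollers stands turned by more than 0.35 rad (20 degrees) from its start, its top having run towards the end where the yellow stop is (((y of stop in the frame of track above 0 m and value of joint each of roller1, roller2, roller3, roller4, roller5, roller6, roller7 above 0.35 rad) or (y of stop in the frame of track below 0 m and value of joint each of roller1, roller2, roller3, roller4, roller5, roller6, roller7 below -0.35 rad))); the robot touches nothing.
It fails at once if the rollers or the track are pressed with more than 25 N (contact force between the fingers and track above 25 N).
It fails at once if the track is touched with the gripper's body or the arm instead of the fingers (contact force between the arm and track above 1 N).
It fails at once if the fingers reach in between or around the rollers to hook or pinch them (the TCP sinks more than 8 mm below the roller tops inside the roller bed) (x of the grasp point in the frame of track_top between -0.075 and 0.075 m and y of the grasp point in the frame of track_top between -0.16 and 0.16 m and z of the grasp point in the frame of track_top below -0.008 m).
It fails at once if something lying on the bench is pushed, lifted or carried more than 15 mm (distance of any of pendant, carton, timber, screwdriver, jaw, screwjar, spanner from where it was at the start of the episode above 0.015 m).
It also fails if it takes over 38 s, if anything falls off the work surface, if the arm or the gripper's body presses on something with over 40 N, if the wrist force passes 120 N, or if a joint passes its speed limit or range.

## Working session

There is one attempt and no reset: what is moved stays moved. The work goes in short steps, Python scripts to look and compute and a tool call to move; the robot and the scene stay as the last step left them, time stands still between calls to the robot, and variables do not carry over. Pictures are saved under pics/ and viewed, at most 10 in all, crops included, and the job is handed in when it is done.

Besides the shell and the picture viewer there is one more tool, called in YAML: its name, and indented under it one key for each argument. servo_tool: Moves the arm, as the interface text tells. Shifts and turns lie within -1 to 1; 1 stands for 0.3 m of shift or 30 degrees of turn. Its arguments: {"type":"object","properties":{"rows":{"type":"array"},"newtons":{"type":"number"}},"required":["rows"]}

```bash
mkdir -p pics; cat > h.py <<'E'
import numpy as np, cv2
from cell import state, camera, finish_job
def pts(c,uv):
    K=np.array([[c['fx'],0,c['cx']],[0,c['fy'],c['cy']],[0,0,1.]])
    return cv2.undistortPoints(np.array(uv,float).reshape(-1,1,2),K,np.array(c['dist'],float)).reshape(-1,2)
def plane(c,uv,z):
    n=pts(c,uv); R=np.array(c['R']);t=np.array(c['t']); o=-R.T@t
    d=np.c_[n,np.ones(len(n))]@R
    return o+d*((z-o[2])/d[:,2])[:,None]
def dep(c,uv):
    n=pts(c,uv); R=np.array(c['R']);t=np.array(c['t'])
    Z=np.array([c['depth'][int(v),int(u)] for u,v in uv])
    return (np.c_[n,np.ones(len(n))]*Z[:,None]-t)@R
E
python3 - <<'E'
from h import *
for n in('scene','side'):
    c=camera(n); cv2.imwrite(f'pics/{n}0.png',c['img'][:,:,::-1]); np.save(f'{n}0.npy',c,allow_pickle=True)
    print(n,-np.array(c['R']).T@np.array(c['t']))
print(state())
E
```

```text
scene [ 1.03152219 -0.57638504  1.03277203]
side [ 0.46212711 -1.0354815   0.95147279]
{'time_s': 0.1, 'joints': array([ 1.19901047e+00,  3.14131270e-01, -4.80008377e-02,  1.21017861e+00,
       -1.88675482e-05,  1.57078947e+00]), 'qd': array([-0.00186964, -0.00325919,  0.00155828,  0.0015503 , -0.00029059,
        0.00074221]), 'effort': array([-8.33130275e-05, -5.40766954e+01,  3.40540838e+01,  1.11866809e-02,
        1.89546802e-05, -1.43584451e-07]), 'ee_pos': array([0.21779417, 0.55854625, 0.24922562]), 'ee_rot': array([-5.80583116e-01, -3.08721234e+00,  2.34309758e-03]), 'ft_force': array([ 0.08427024, -0.33321582,  0.22091912]), 'ft_torque': array([ 0.00697888, -0.02361217,  0.00063353]), 'grip_force': 0.0, 'width': 0.08530598158080487}
```

View pics/scene0.png

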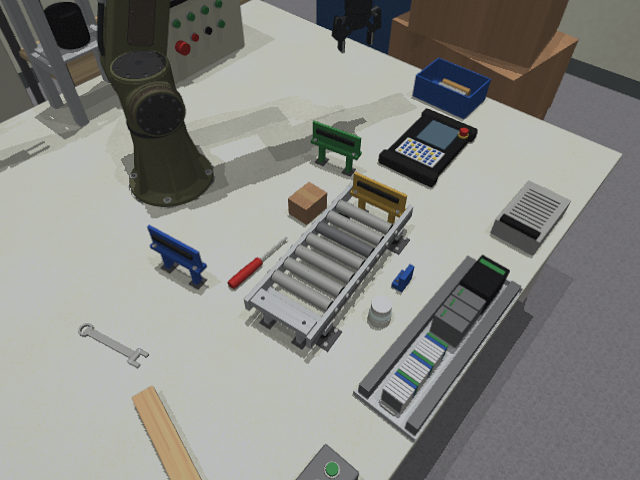

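View pics/side0.png

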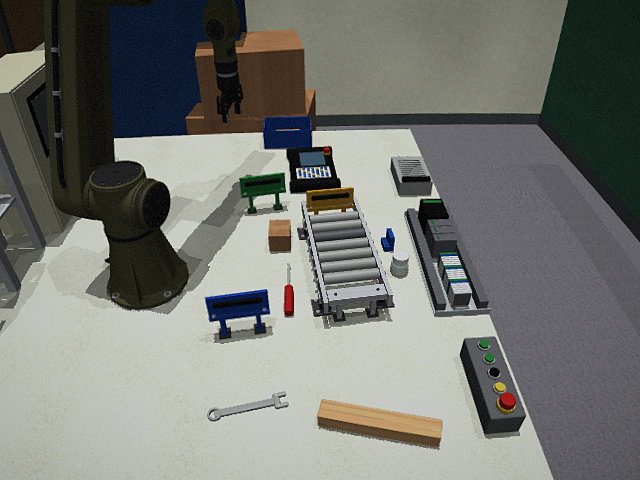

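The yellow stop is at the far (left, +y) end of the track: about (380,192) in scene and (330,200) in side. The lip is at the near end, about (290,312) and (355,297). The green and blue look-alikes stand apart from the track. The rollers run between the stop and the lip, with the carton and screwdriver on the robot side and the jaw and jar behind.

```bash
python3 - <<'E'
from h import *
C={n:np.load(f'{n}0.npy',allow_pickle=True).item() for n in('scene','side')}
mid={}
for n,c in C.items():
    vv,uu=np.mgrid[0:480,0:640]; uv=np.c_[uu.ravel(),vv.ravel()]
    P=dep(c,uv)
    hsv=cv2.cvtColor(c['img'],cv2.COLOR_RGB2HSV).reshape(-1,3)
    box=(P[:,0]>.35)&(P[:,0]<.95)&(P[:,1]>-.4)&(P[:,1]<.45)
    m=((P[:,2]>.078)&(P[:,2]<.096)&box&(hsv[:,1]<60)).reshape(480,640).astype(np.uint8)
    k,l,s,_=cv2.connectedComponentsWithStats(m); i=1+np.argmax(s[1:,4]); q=P[(l==i).ravel()]
    print(n,'track rect',cv2.minAreaRect(q[:,:2].astype(np.float32)),len(q),'z95',np.percentile(q[:,2],[5,50,95]))
    # yellow
    y=((hsv[:,0]>15)&(hsv[:,0]<32)&(hsv[:,1]>130)&(hsv[:,2]>80)&box&(P[:,2]>.1)).reshape(480,640).astype(np.uint8)
    y=cv2.morphologyEx(y,cv2.MORPH_CLOSE,np.ones((5,5)))
    k,l,s,_=cv2.connectedComponentsWithStats(y); i=1+np.argmax(s[1:,4]); sel=l==i
    q=P[sel.ravel()]; print(' yellow',s[i],np.median(q,0),q[:,2].max(), cv2.minAreaRect(q[:,:2].astype(np.float32)))
    w=uv[sel.ravel()]
    for name,f in (('L',w[:,0]),):
        L=w[w[:,0]<=w[:,0].min()+2]; Rr=w[w[:,0]>=w[:,0].max()-2]
        tl=L[np.argmin(L[:,1])]; tr=Rr[np.argmin(Rr[:,1])]
        mid[n]=[tl,tr]; print(' top corners',tl,tr,plane(c,[tl,tr],.135).round(4))
def Pm(c): return np.c_[c['R'],c['t']]
a,b=C['scene'],C['side']
X=cv2.triangulatePoints(Pm(a),Pm(b),pts(a,mid['scene']).T,pts(b,mid['side']).T); print('tri',(X[:3]/X[3]).T)
E
```

```text
scene track rect ((0.5656309723854065, 0.04101689159870148), (0.1893077790737152, 0.4604034721851349), 6.261748790740967) 7962 z95 [0.08011694 0.08678727 0.09262282]
 yellow [353 172  54  36 372] [0.55000198 0.24426328 0.12942499] 0.14072643394238618 ((0.5433433055877686, 0.24428197741508484), (0.1507321149110794, 0.013076934963464737), 6.798773765563965)
 top corners [355 172] [404 194] [[0.4709 0.2406 0.135 ]
 [0.6107 0.2556 0.135 ]]
side track rect ((0.564868688583374, 0.04082365334033966), (0.18771135807037354, 0.4623973071575165), 6.217318534851074) 4672 z95 [0.0796638  0.08612621 0.09188061]
 yellow [306 187  48  15 268] [0.5346542  0.24206162 0.12947336] 0.9514727920677425 ((0.4676748514175415, -0.38138347864151), (1.3000932931900024, 0.14579854905605316), 83.1153793334961)
 top corners [306 191] [351 187] [[0.4687 0.2389 0.135 ]
 [0.611  0.2547 0.135 ]]
tri [[0.46881246 0.24361238 0.13182718]
 [0.61094252 0.25539767 0.13487588]]
```

Both views give the track centre as (0.565, 0.041), with its long axis at 96.2° in world, roller tops at z ≈ 0.09 and the stop at +y. I'll approach high with the fingers shut and the closing axis along the stroke.

servo_tool:
  rows:
    - [[0,0,0.11,0.07,-0.12,0,0],[0,0,0.23,0.14,-0.25,0,0],[0,0,0.34,0.2,-0.37,0,0],[0,0,0.46,0.27,-0.5,0,0],[0,0,0.57,0.34,-0.62,0,0],[0,0,0.69,0.41,-0.75,0,0],[0,0,0.8,0.48,-0.87,0,0],[0,0,0.917,0.55,-1.0,0,0],[0,0,0.917,0.55,-1.0,0,0]]
  newtons: 20

```text
time_s: 1.23
ee_pos: [0.3837, 0.2568, 0.2498]
ee_rot: [0.164, -3.137, 0.001]
ft_force: [0.0, -0.3, -0.3]
width: -0.0005
grip_force: 0.0
```

servo_tool:
  rows:
    - [[0,0,0,0.08,-0.15,0,0],[0,0,0,0.16,-0.3,0,0],[0,0,0,0.25,-0.45,0,0],[0,0,0,0.33,-0.6,0,0],[0,0,0,0.41,-0.75,0,0],[0,0,0,0.5,-0.9,0,0],[0,0,0,0.53,-0.95,0,0],[0,0,0,0.55,-1.0,0,0],[0,0,0,0.55,-1.0,0,0]]

```text
time_s: 2.35
ee_pos: [0.5478, -0.0407, 0.2498]
ee_rot: [0.17, -3.136, -0.001]
ft_force: [0.1, -0.2, 1.1]
width: -0.0002
grip_force: 0.0
```

servo_tool:
  rows:
    - [[0,0,0,0.06,-0.1,0,0],[0,0,0,0.11,-0.208,-0.05,0],[0,0,0,0.11,-0.208,-0.15,0],[0,0,0,0.11,-0.208,-0.25,0],[0,0,0,0.11,-0.208,-0.33,0],[0,0,0,0.11,-0.208,-0.383,0],[0,0,0,0.11,-0.208,-0.383,0]]

```text
time_s: 3.22
ee_pos: [0.58, -0.1024, 0.1342]
ee_rot: [0.172, -3.135, -0.001]
ft_force: [0.6, 0.7, 0.6]
width: -0.0004
grip_force: 0.0
```

```bash
python3 - <<'E'
from h import *
s=state();print(s['ee_pos'],s['ft_force'])
c=camera('side'); a=c['img'][170:350,220:460,::-1]
d=camera('scene'); b=d['img'][170:350,210:450,::-1]
cv2.imwrite('pics/1.png',cv2.resize(np.vstack([a,b]),None,fx=1.65,fy=1.65,interpolation=cv2.INTER_CUBIC))
E
```

```text
[ 0.58000505 -0.10237039  0.13422886] [0.59177419 0.6895914  0.60296174]
```

View pics/1.png

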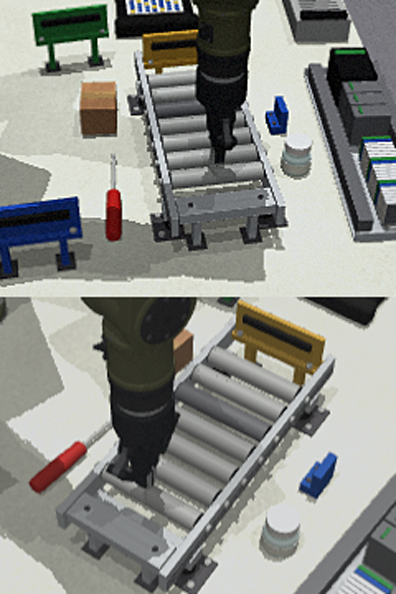

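The closed fingertips hover over the first roller next to the lip, centred across the track and clear of everything. Next I lower gently until they touch.

servo_tool:
  rows:
    - [[0,0,0,0,0,-0.03,0],[0,0,0,0,0,-0.055,0],[0,0,0,0,0,-0.065,0],[0,0,0,0,0,-0.072,0],[0,0,0,0,0,-0.078,0],[0,0,0,0,0,-0.078,0]]

```text
time_s: 4.08
ee_pos: [0.5809, -0.1034, 0.1116]
ee_rot: [0.17, -3.137, -0.0]
ft_force: [-0.0, 0.2, 0.4]
width: 0.0003
grip_force: 0.0
```

servo_tool:
  rows:
    - [[0,0,0,0,0,-0.004,0],[0,0,0,0,0,-0.008,0],[0,0,0,0,0,-0.008,0]]

```text
time_s: 4.45
ee_pos: [0.5809, -0.1034, 0.1092]
ee_rot: [0.17, -3.137, -0.0]
ft_force: [0.3, -0.1, -1.0]
width: 0.0001
grip_force: 0.0
```

servo_tool:
  rows:
    - [[0,0,0,0,0,-0.003,0],[0,0,0,0,0,-0.005,0],[0,0,0,0,0,-0.005,0]]

```text
time_s: 4.82
ee_pos: [0.581, -0.1034, 0.1078]
ee_rot: [-0.17, 3.137, -0.0]
ft_force: [-0.0, -0.4, 0.4]
width: -0.0005
grip_force: 0.1
```

servo_tool:
  rows:
    - [[0,0,0,0,0,-0.003,0],[0,0,0,0,0,-0.005,0],[0,0,0,0,0,-0.005,0]]

```text
time_s: 5.2
ee_pos: [0.5811, -0.1038, 0.1067]
ee_rot: [-0.17, 3.137, -0.001]
ft_force: [-1.0, -2.1, 4.6]
width: 0.0001
grip_force: 2.3
```

Contact is at about 5 N, on the near side of roller 1's top. I'll ease up slightly and stroke a first short stretch to check the force.

servo_tool:
  rows:
    - [[0,0,0,-0.0018,0.0166,0.002,0],[0,0,0,-0.0036,0.033,0.002,0],[0,0,0,-0.0054,0.05,0.002,0]]

```text
time_s: 5.58
ee_pos: [0.5794, -0.088, 0.1074]
ee_rot: [-0.17, 3.137, 0.0]
ft_force: [-2.7, -0.7, 6.6]
width: 0.0001
grip_force: 3.4
```

servo_tool:
  rows:
    - [[0,0,0,-0.0018,0.0166,0,0],[0,0,0,-0.0036,0.033,0,0],[0,0,0,-0.0054,0.05,0,0],[0,0,0,-0.0072,0.066,0,0],[0,0,0,-0.009,0.083,0,0],[0,0,0,-0.0108,0.1,0,0]]

```text
time_s: 6.32
ee_pos: [0.5761, -0.0584, 0.107]
ee_rot: [-0.17, 3.137, -0.001]
ft_force: [-1.2, -2.4, 3.4]
width: -0.0005
grip_force: 2.1
```

```bash
python3 - <<'E'
from h import *
s=state();p=s['ee_pos'];print(p,s['ft_force'])
d=np.array([-.1087,.994]);e=np.array([.994,.1087]);q=p[:2]-[.5653,.0409];print('track x,y',q@e,q@d)
E
```

```text
[ 0.57614796 -0.05843563  0.10697951] [-1.23527327 -2.39674166  3.43727666]
track x,y -1.4905875534416938e-05 -0.09991879082607688
```

Force is light (about 3–7 N) and the path is centred on the track, so I'll continue the stroke.

servo_tool:
  rows:
    - [[0,0,0,-0.0036,0.033,0,0],[0,0,0,-0.0072,0.066,0,0],[0,0,0,-0.0108,0.099,0,0],[0,0,0,-0.0145,0.1325,0,0],[0,0,0,-0.018,0.166,0,0],[0,0,0,-0.0217,0.199,0,0],[0,0,0,-0.0254,0.232,0,0],[0,0,0,-0.029,0.265,0,0],[0,0,0,-0.0326,0.298,0,0],[0,0,0,-0.0362,0.331,0,0],[0,0,0,-0.0399,0.364,0,0],[0,0,0,-0.0435,0.398,0,0]]

```text
time_s: 7.82
ee_pos: [0.563, 0.0618, 0.1069]
ee_rot: [-0.17, 3.137, 0.0]
ft_force: [0.0, 0.8, 0.7]
width: -0.0001
grip_force: 0.0
```

servo_tool:
  rows:
    - [[0,0,0,-0.0036,0.033,0,0],[0,0,0,-0.0072,0.066,0,0],[0,0,0,-0.0108,0.099,0,0],[0,0,0,-0.0145,0.1325,0,0],[0,0,0,-0.018,0.166,0,0],[0,0,0,-0.0217,0.199,0,0],[0,0,0,-0.0254,0.232,0,0],[0,0,0,-0.029,0.265,0,0],[0,0,0,-0.0326,0.298,0,0],[0,0,0,-0.0362,0.331,0,0],[0,0,0,-0.0399,0.364,0,0],[0,0,0,-0.0435,0.398,0,0]]

```text
time_s: 9.32
ee_pos: [0.5499, 0.1811, 0.1075]
ee_rot: [-0.17, 3.137, 0.0]
ft_force: [-2.0, -0.2, 6.4]
width: 0.0
grip_force: 3.3
```

```bash
python3 - <<'E'
from h import *
s=state();p=s['ee_pos'];print(p,s['ft_force'])
d=np.array([-.1087,.994]);e=np.array([.994,.1087]);q=p[:2]-[.5653,.0409];print('track x,y',q@e,q@d)
E
```

```text
[0.54990268 0.18108097 0.10745812] [-1.96441409 -0.23273314  6.41219399]
track x,y -6.72601343092061e-05 0.14101356891060368
```

servo_tool:
  rows:
    - [[0,0,0,-0.0018,0.0166,0,0],[0,0,0,-0.0036,0.033,0,0],[0,0,0,-0.0036,0.033,0.03,0],[0,0,0,-0.0036,0.033,0.1,0],[0,0,0,-0.0036,0.033,0.2,0],[0,0,0,-0.0036,0.033,0.3,0],[0,0,0,-0.0036,0.033,0.4,0],[0,0,0,-0.0036,0.033,0.4,0],[0,0,0,-0.0036,0.033,0.4,0]]

```text
time_s: 10.45
ee_pos: [0.5488, 0.1901, 0.2266]
ee_rot: [0.17, -3.137, 0.0]
ft_force: [0.3, 0.4, -0.4]
width: -0.0001
grip_force: 0.0
```

```bash
python3 - <<'E'
from h import *
s=state();print(s['ee_pos'],s['ft_force'],s['time_s'])
c=camera('side'); a=c['img'][170:350,220:460,::-1]
o=np.load('side0.npy',allow_pickle=True).item()['img'][170:350,220:460,::-1]
cv2.imwrite('pics/2.png',cv2.resize(np.vstack([o,a]),None,fx=1.65,fy=1.65,interpolation=cv2.INTER_CUBIC))
E
```

```text
[0.54875952 0.19007108 0.22656525] [ 0.32333403  0.38081948 -0.43607713] 10.45
```

View pics/2.png

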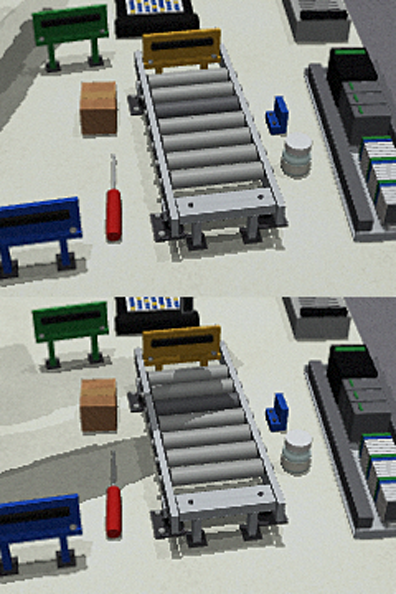

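Nothing has moved and the tool is clear. One roller looks darker, so I'll check from the saved depth that it isn't lower than the others.

```bash
python3 - <<'E'
from h import *
d=np.array([-.1087,.994]);e=np.array([.994,.1087])
vv,uu=np.mgrid[0:480,0:640]; uv=np.c_[uu.ravel(),vv.ravel()]
for n in('scene','side'):
    c=np.load(f'{n}0.npy',allow_pickle=True).item(); P=dep(c,uv); q=P[:,:2]-[.5653,.0409]; x=q@e;y=q@d
    print(n,[(round(1e3*np.median(P[m,2]),1),int(m.sum()),int(c['img'].reshape(-1,3)[m].mean())) for k in range(7) for m in [(abs(x)<.065)&(abs(y-(-.135+.045*k))<.004)&(P[:,2]>.06)]])
E
```

```text
scene [(np.float64(91.0), 195, 153), (np.float64(90.9), 182, 153), (np.float64(91.0), 173, 153), (np.float64(90.8), 162, 154), (np.float64(90.9), 148, 104), (np.float64(91.4), 150, 153), (np.float64(91.0), 134, 153)]
side [(np.float64(90.2), 115, 166), (np.float64(90.3), 104, 165), (np.float64(90.2), 97, 164), (np.float64(90.1), 82, 164), (np.float64(90.3), 86, 98), (np.float64(89.6), 83, 165), (np.float64(90.5), 73, 164)]
```

```bash
python3 -c "
from h import *
print(finish_job())"
```

```text
the job is handed in; nothing more can be done
None
```

I stroked all seven rollers once from the lip to the yellow stop, with 3–7 N in the readings taken along the way, lifted clear and handed the job in at about 10.5 s; nothing in the last side view had moved, but the rollers carry no marks, so I could not see their rotation directly.

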